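# Add the third slotted weight to a load-cell check stand

### The arm

A 6-joint arm with a two-finger parallel gripper is mounted at the origin on the work surface. World frame = base frame: x ahead of the robot, y to its left, z up, the work surface at z = 0. Lengths are in m, angles in rad, forces in N, time in s.
With the tool pointing down it reaches from about 0.35 to 0.85 m from the base axis. Payload 8.1 kg.
Tool frame: the origin (TCP) lies midway between the tips of the shut fingers; the grasp point (between the pads) lies 19 mm behind it; z points along the fingers, y is the line along which they close (so a half turn about z gives the same grasp; the last joint's range is limited). The gripper opens to 93 mm and grips with 3 to 60 N. Pads are 15 mm wide; open, the fingers measure 128 mm over their backs; the gripper's body (75 mm by 188 mm) begins 65 mm behind the grasp point.
Start: joints at [-1.258, 0.13, 1.488, -0, 1.523, -0.085], TCP at [0.232, -0.553, 0.219] pointing down, gripper open.
Joint ranges: [-2.96, 2.96], [-0.89, 2.26], [0.02, 2.5], [-1.34, 4.48], [0, 2.73], [-2.66, 2.66]. Speed limits (rad/s): [2.39, 2.39, 2.79, 3.14, 3.14, 3.14].

### API

Orientations are given as a unit quaternion [x, y, z, w].
In Python, from plant import bot, imaging gives the robot as it stands.
- The arm moves only by the shell command python3 -m inch 'ROWS' [OPENING] [FORCE]. ROWS is JSON, a list of rows, each a list of 6 numbers: the shift along the world's x, y, z in units of 0.25 m (1.0 is 0.25 m), then the turn, a rotation vector about the world's x, y, z in units of pi rad (1.0 is pi rad). In form: [[tx, ty, tz, rx, ry, rz], ...]. A call has 1 to 12 rows; each row is the pose to reach, as a shift and turn from the pose commanded when the call began, turning the shorter way round; what a row does not reach only later rows make up. A row lasts 1/8 s, in which the tool goes at most 62.5 mm and 10.7 degrees, less where a joint would pass 70% of its speed; a pose out of reach is approached as far as the arm can. A call with a number of a shift or a turn outside -1 to 1 is refused whole. A call with a gripper value outside its range is refused whole. OPENING is the gripper command: -1 is fully open, 1 is shut, values between are in proportion, set as the call begins (- or left out, the last holds). The fingers move at their own pace and stop on an object; FORCE is the grip in N (left out, the last holds). Time passes only in rows, so rows that repeat a pose let the fingers close. It gives the time, the measured TCP pose, the force and the opening at its end, in the units of the state.
- bot.observe(): the state, without advancing time (a new reading comes with each control period).
- imaging.capture(name): name is "side" or "top" or "wrist"; returns a dict with "pixels" (480x640x3 uint8, red, green, blue), "fx", "fy", "cx", "cy" (pixels), "extrinsics" (4x4, takes a point from world to camera coordinates); the wrist camera has in their place "tool_from_camera" (4x4, takes a point from camera to tool coordinates, whose origin is the TCP and whose axes are the flange's). Camera axes: x right, y down, z forward; pixel columns grow to the right and rows downward; lengths in m; the calibration is good to about 2 mm. The wrist camera is an equidistant fisheye: a pixel r from the principal point sees the ray r / f radians off the axis. A picture is of the moment at which its call begins: read the wrist's pose just before it. There is no depth.
- bot.hand_in(): hands the job in, once; it reports no verdict.
The state is a dict: "clock": time; "qpos": joint angles; "qd": joint speeds; "joint_efforts": joint torques, N m; "ee_pos": TCP position; "orientation": TCP orientation; "wrist_force": force on the tool from outside, world axes, zero at the start; "moment": the same for the moment, N m; "opening": finger opening in m.
Only numpy, scipy, OpenCV 4.12 (cv2) and the standard library are available. Lean on these libraries where they do the work, as an engineer would, in place of code of your own. Each camera call takes 0.05 s, during which the arm holds its last target. There are 200 camera calls.

### The job

The load-cell check stand needs its third weight: take the loose 60 mm brass slotted weight, slide it sideways by its slot onto the flatted neck of the stand's stem, below the knob, and lower it onto the two weights already there. Turn it so that its slot points about a quarter turn or more away from each of the two slots below, leaving those two as they are, then press it lightly home with about 8 N before you let go. Go gently: the cell does not bear knocks or pushes above 15 N, the weight must not be let drop down the stem, and the other things on the bench stay where they are.

Things in the scene. Friction and masses are not known exactly. Their poses are not given: they have to be found in the camera images.
- stand: Load-cell check stand, fixed to the bench. Origin on the bench (z = 0) under the nominal axis of its upright weight stem; z up. Dark base plate 200 x 110 x 10 mm (x -55 to 145, y +-55 mm), aluminium beam cell 30 mm wide along +x, top at z = 44 mm; on its end a black pan 76 mm in diameter, top at z = 56 mm, that carries the stem. Pan and stem are rigidly clamped
- stem_seat (a point): Point of the stand at z = 80 mm on the stem's nominal axis: the height of the top of the two weights already on the stem, where the third comes to rest. Here the steel stem is round, 13 mm in diameter (z = 56 to 92 mm); a 3 mm bevel leads up to the neck. Pan, stem and its two weights are clamped through an oversize hole: their true axis stands up to 5 mm off in stand x and in y; it must be felt or seen
- stem_neck (a point): Point on the stem's nominal axis (true one up to 5 mm off) at mid-height of the neck, z = 107 mm. The neck (z = 95 to 119 mm) has two milled flats 8 mm apart that face the stand's +x and -x, so a slot passes it only along the stand's y, from the +y or the -y side; along y it is still 13 mm thick. Above it a black knob 22 mm in diameter, z = 119 to 133 mm
- weight: The loose brass slotted weight, 250 g +-10 %: disc 60 mm in diameter, 12 mm thick, round bore 15 to 16 mm wide, slot 9.6 mm wide from the bore to the rim. Origin: centre of the underside, on the bore's axis; the slot runs along +x; z up. Lies flat on the bench, 40 mm or more clear of other things. With the stem in the bore it has 1 to 1.5 mm play all round, so a push along the slot stops 1 mm past centre
- weight_slot (a point): Mouth of the loose weight's slot: on its rim, 30 mm from its centre along its +x, at its upper face. The mouth's corners are broken by only 0.6 mm. The slot passes the flats (8 mm) but not the round stem (13 mm)
- upper_slot (a point): Mouth of the slot of the upper weight on the stem (brass, 60 mm in diameter, 12 mm thick, z = 68 to 80 mm): on its rim, 30 mm from the stem axis, at its upper face; gives the direction in which this slot points. The weight turns about the stem when it is dragged with more than about 0.025 N m
- lower_slot (a point): Mouth of the slot of the lower weight on the stem (steel, 84 mm in diameter, 12 mm thick, z = 56 to 68 mm): on its rim, 42 mm from the stem axis, at its upper face; gives the direction in which this slot points
- small_weight: Bystander: loose steel slotted weight, 42 mm in diameter, 10 mm thick; origin at the centre of its underside
- tweezers: Bystander: steel tweezers 125 mm long, 6 mm high, lying along x; origin at the middle of the underside
- chip_box: Bystander: flat chip box 75 x 75 x 22 mm; origin at the centre of its underside
- jar: Bystander: small jar 48 mm in diameter, 60 mm high; origin at the centre of its underside
Things that resemble listed ones, but are neither listed nor needed, are in the scene too. Of the things like the weight, leave any that is purple; of the rest the larger one is meant. Leave any orange look-alike of the stand alone.

How it is judged:
By the outcome, as a careful person would: the job done as asked, in the order asked, and still so for the second after the job is handed in, with the robot touching nothing.
It also fails if it takes over 67 s, if anything falls off the work surface, if the arm or the gripper's body presses on something with over 40 N, if the wrist force passes 120 N, or if a joint passes its speed limit or range.

## Working session

There is one attempt and no reset: what is moved stays moved. The work goes in short steps, Python scripts to look and compute and a shell command to move; the robot and the scene stay as the last step left them, time stands still between calls to the robot, and variables do not carry over. Pictures are saved under pics/ and viewed, on a budget of 10 in all, crops included, one or two more only if the job needs it, and the job is handed in when it is done.

```bash
ls; mkdir -p pics; python3 - <<'E'
from plant import bot, imaging
import cv2,numpy as np,pickle
s=bot.observe();print({k:np.round(v,3).tolist() for k,v in s.items()})
for n in("top","side","wrist"):
    c=imaging.capture(n);pickle.dump((s,c),open(f"pics/{n}0.pkl","wb"))
    cv2.imwrite(f"pics/{n}0.png",c["pixels"][:,:,::-1]); print(n,c["fx"],c["fy"],c["cx"],c["cy"],np.round(c.get("extrinsics",c.get("tool_from_camera")),4).tolist())
E
```

```text
pics
{'clock': 0.0, 'qpos': [-1.258, 0.131, 1.489, -0.0, 1.523, -0.085], 'qd': [0.001, -0.001, -0.001, -0.001, 0.0, 0.0], 'joint_efforts': [-0.0, -55.985, -49.175, 0.077, 0.035, -0.0], 'ee_pos': [0.232, -0.553, 0.218], 'orientation': [0.98, 0.198, -0.0, -0.001], 'wrist_force': [-0.313, 0.626, 0.139], 'moment': [0.001, -0.002, -0.021], 'opening': 0.093}
top 568.3777997855468 568.3777997855468 316.45329009766994 237.74692312401027 [[0.0249, -0.9997, 0.0083, -0.0194], [-0.9867, -0.0259, -0.1603, 0.5598], [0.1604, -0.0042, -0.987, 0.9909], [0.0, 0.0, 0.0, 1.0]]
side 501.3526994696668 501.3526994696668 319.0456806866604 241.33920644719154 [[-0.6745, -0.738, 0.02, 0.3619], [-0.4293, 0.37, -0.8239, 0.3205], [0.6006, -0.5643, -0.5664, 0.5868], [0.0, 0.0, 0.0, 1.0]]
wrist 371.64829954431775 371.64829954431775 319.95310950449044 239.50691577784104 [[0.0003, -0.966, -0.2586, 0.0717], [1.0, 0.0002, 0.0004, -0.0017], [-0.0003, -0.2586, 0.966, -0.1656], [0.0, 0.0, 0.0, 1.0]]
```

View pics/top0.png

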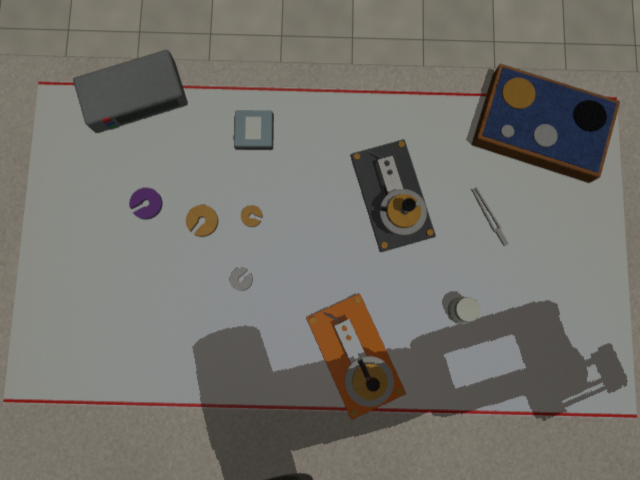

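View pics/side0.png

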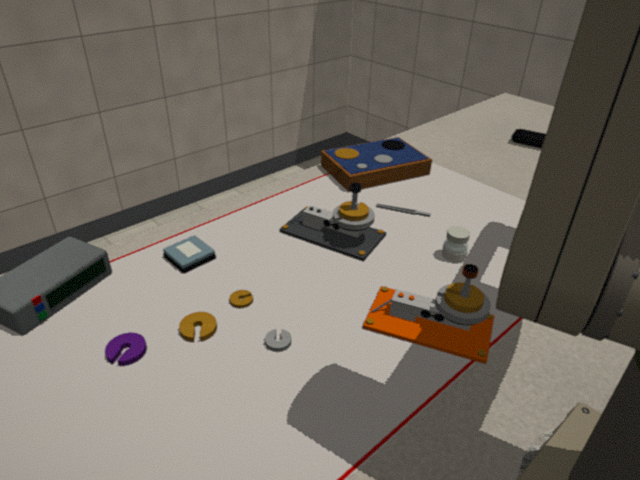

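Candidates in the top view: purple disc (146,203), not to be used; large brass (202,221); small brass (252,216); small steel (241,279), the bystander. My choice is the large brass one. The stand is the dark one at (393,195); the orange one at (357,355) stays alone.

```bash
cat > h.py <<'E'
import numpy as np,cv2,pickle
from scipy.spatial.transform import Rotation as R
def ray(c,uv,s=None):
    uv=np.atleast_2d(uv).astype(float); d=(uv-[c["cx"],c["cy"]])/[c["fx"],c["fy"]]
    if "extrinsics" in c:
        E=np.array(c["extrinsics"]);D=np.c_[d,np.ones(len(d))]@E[:3,:3]
        return -E[:3,:3].T@E[:3,3],D
    r=np.linalg.norm(d,axis=1)[:,None]+1e-12
    D=np.c_[d/r*np.sin(r),np.cos(r)];T=np.array(c["tool_from_camera"]);Q=R.from_quat(s["orientation"]).as_matrix()
    return Q@T[:3,3]+np.array(s["ee_pos"]),D@(Q@T[:3,:3]).T
def onz(c,uv,z,s=None):
    o,D=ray(c,uv,s); return o+D*((z-o[2])/D[:,2])[:,None]
def proj(c,P,s=None):
    P=np.atleast_2d(P).astype(float)
    if "extrinsics" in c:
        E=np.array(c["extrinsics"]);p=P@E[:3,:3].T+E[:3,3];return p[:,:2]/p[:,2:]*[c["fx"],c["fy"]]+[c["cx"],c["cy"]]
    T=np.array(c["tool_from_camera"]);Q=R.from_quat(s["orientation"]).as_matrix()
    p=((P-s["ee_pos"])@Q-T[:3,3])@T[:3,:3]; n=np.linalg.norm(p[:,:2],axis=1)[:,None]
    return p[:,:2]/n*np.arctan2(n,p[:,2:])*[c["fx"],c["fy"]]+[c["cx"],c["cy"]]
def load(n): return pickle.load(open(f"pics/{n}.pkl","rb"))
def snap(n,name):
    from plant import bot,imaging
    s=bot.observe();c=imaging.capture(n);pickle.dump((s,c),open(f"pics/{name}.pkl","wb"));cv2.imwrite(f"pics/{name}.png",c["pixels"][:,:,::-1]);return s,c
def hsv(c): return cv2.cvtColor(c["pixels"],cv2.COLOR_RGB2HSV)
E
python3 - <<'E'
from h import *
s,c=load("top0");H=hsv(c)
m=cv2.inRange(H,(10,120,60),(28,255,255))
n,l,st,ce=cv2.connectedComponentsWithStats(m)
for i in range(1,n):
    if st[i,4]>20: print(st[i],ce[i].round(1),onz(c,ce[i],.012).round(4)[0,:2])
x=c["pixels"]
a=cv2.resize(x[185:260,165:290],None,fx=6,fy=6,interpolation=cv2.INTER_CUBIC)[:,:,::-1]
b=cv2.resize(x[130:260,340:445],None,fx=4.5,fy=4.5,interpolation=cv2.INTER_CUBIC)[:,:,::-1]
o=np.zeros((600,800,3),np.uint8);a=a[:,:320*1];o[:450,:320]=a[:450,:320];o[:585,322:322+b.shape[1]]=b[:585]
cv2.imwrite("pics/crop1.png",o)
E
```

```text
[ 478   65  141  112 1049] [540.7 126.6] [ 0.7965 -0.437 ]
[503  78  32  31 779] [518.4  92.7] [ 0.8653 -0.3958]
[398 141   7   7  34] [401.  143.9] [ 0.7539 -0.1644]
[354 153   6   7  32] [356.6 156.3] [ 0.7265 -0.0786]
[387 194  34  34 685] [402.5 212. ] [ 0.6193 -0.1672]
[186 205  32  31 640] [201.9 219.5] [0.5946 0.2119]
[241 206  21  20 273] [250.3 215.2] [0.6054 0.1209]
[427 229   6   7  36] [429.5 231.8] [ 0.5824 -0.2184]
[381 242   7   7  36] [383.9 245. ] [ 0.555  -0.1324]
[ 307  294   99  126 3883] [350.2 346.9] [ 0.3652 -0.0719]
[352 364  36  36 747] [369.4 381.9] [ 0.3038 -0.1076]
```

View pics/crop1.png

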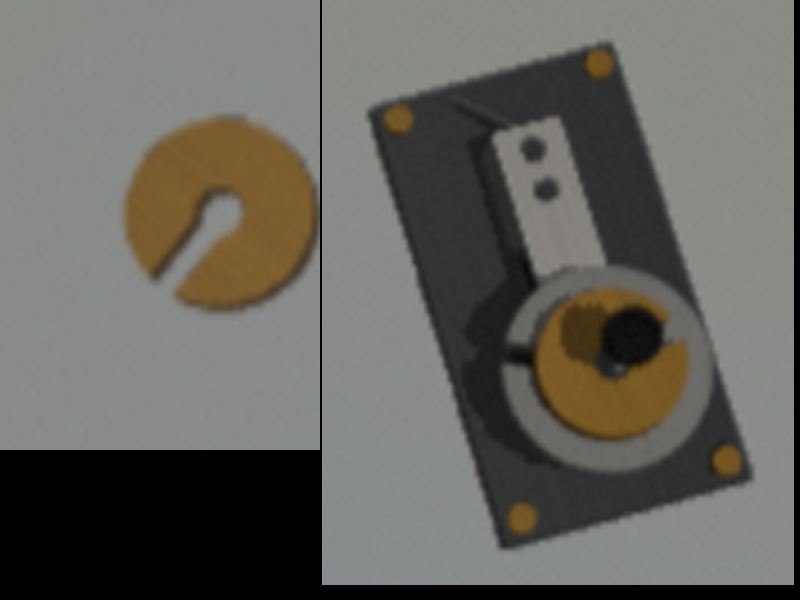

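The close crop shows the large brass weight with its slot pointing down-left. On the stand, the upper slot points right and up from (612,365) to (678,330), and the lower slot points left to (505,355). Next I measure these.

```bash
cat >> h.py <<'E'
def circ(P,rr=None):
    from scipy.optimize import least_squares
    P=P[:,:2];x0=np.r_[P.mean(0),.03 if rr is None else rr]
    f=lambda p:np.hypot(*(P-p[:2]).T)-(p[2] if rr is None else rr)
    r=least_squares(f,x0,loss="soft_l1",f_scale=.0007);return r.x.round(4),np.abs(r.fun).mean().round(5)
E
python3 - <<'E'
from h import *
s,c=load("top0");H=hsv(c)
m=cv2.inRange(H,(10,120,60),(28,255,255))
n,l,st,ce=cv2.connectedComponentsWithStats(m)
def pts(uv,z):
    i=l[int(uv[1]),int(uv[0])];k,_=cv2.findContours((l==i).astype(np.uint8),cv2.RETR_EXTERNAL,cv2.CHAIN_APPROX_NONE)
    return onz(c,cv2.convexHull(k[0])[:,0],z),onz(c,np.argwhere(l==i)[:,::-1],z)
for uv,z in(((192,220),.012),((402,225),.08)):
    h,a=pts(uv,z);f,e=circ(h);mc=a[:,:2].mean(0);d=f[:2]-mc
    print(f,e,"slot dir~",np.degrees(np.arctan2(*d[::-1])).round(1))
    # ring scan: missing brass at radius 24
    t=np.radians(np.arange(0,360,2));P=np.c_[f[0]+.024*np.cos(t),f[1]+.024*np.sin(t),t*0+z]
    q=proj(c,P).round().astype(int);g=np.degrees(t)[(m[q[:,1],q[:,0]]==0)];print("gap",g)
# lower ring: dark at radius 37 z=.068
t=np.radians(np.arange(0,360,2));P=np.c_[f[0]+.037*np.cos(t),f[1]+.037*np.sin(t),t*0+.068];q=proj(c,P).round().astype(int)
v=H[q[:,1],q[:,0],2];print([(int(a),int(b)) for a,b in zip(np.degrees(t),v) if b<90])
k=(H[:,:,2]<40).astype(np.uint8);k[:190]=0;k[225:]=0;k[:,:385]=0;k[:,425:]=0
n,l,st,ce=cv2.connectedComponentsWithStats(k)
for i in range(1,n):
    if st[i,4]>20:print(st[i],ce[i],onz(c,ce[i],.133).round(4))
S=[onz(c,u,.011)[0,:2] for u in((401,143.9),(356.6,156.3),(429.5,231.8),(383.9,245))]
S=np.array(S);d=S[:2].mean(0)-S[2:].mean(0);print("stand yaw",np.degrees(np.arctan2(d[1],d[0])),"ctr",S.mean(0),"axis nom",S.mean(0)-.045*d/np.linalg.norm(d))
E
```

```text
[0.5934 0.2128 0.0292] 0.00029 slot dir~ 145.6
gap [134. 136. 138. 140. 142. 144. 146. 148. 150. 152. 154. 156.]
[ 0.6078 -0.1589  0.0299] 0.00032 slot dir~ -38.8
gap [290. 292. 294. 296. 298. 300. 302. 304. 306. 308. 310. 312. 314. 316.
 318. 320. 322. 324. 326. 328. 330. 332. 334. 336. 338. 340. 342. 344.
 346. 348.]
[(74, 64), (76, 64), (78, 35), (80, 22), (82, 22), (84, 23), (86, 36), (88, 86), (90, 86)]
[401 199  14  14 140] [407.66428571 204.94285714] [[ 0.6058 -0.1569  0.133 ]]
stand yaw 17.4417362133874 ctr [ 0.65470584 -0.14855841] axis nom [ 0.61177484 -0.16204652]
```

```bash
python3 -m inch '[[0.18,0.38,0,0,0,0.05],[0.36,0.765,0,0,0,0.11],[0.36,0.765,0,0,0,0.17],[0.36,0.765,0,0,0,0.17]]' -1 20
python3 -m inch '[[0.18,0.38,0,0,0,0.05],[0.36,0.765,0,0,0,0.11],[0.36,0.765,0,0,0,0.17],[0.36,0.765,0,0,0,0.17]]'
python3 -m inch '[[0.18,0.38,0,0,0,0.05],[0.36,0.765,0,0,0,0.11],[0.36,0.765,0,0,0,0.17],[0.36,0.765,0,0,0,0.17]]'
python3 -m inch '[[0.18,0.38,0,0,0,0.05],[0.36,0.765,-0.2,0,0,0.11],[0.37,0.765,-0.4,0,0,0.17],[0.37,0.765,-0.4,0,0,0.172],[0.37,0.765,-0.4,0,0,0.172],[0.37,0.765,-0.4,0,0,0.172]]'
python3 - <<'E'
from h import *
s,c=snap("wrist","w1");print(s["clock"],np.round(s["ee_pos"],4),R.from_quat(s["orientation"]).as_matrix().round(3)[:,:2].T,np.round(s["qpos"],2))
H=hsv(c);m=cv2.inRange(H,(10,120,60),(28,255,255));n,l,st,ce=cv2.connectedComponentsWithStats(m)
for i in range(1,n):
    if st[i,4]>150:
        k,_=cv2.findContours((l==i).astype(np.uint8),cv2.RETR_EXTERNAL,cv2.CHAIN_APPROX_NONE)
        print(st[i],circ(onz(c,cv2.convexHull(max(k,key=len))[:,0],.012,s)))
E
```

```text
clock: 0.65
ee_pos: [0.3234, -0.3591, 0.2184]
orientation: [0.892, 0.452, 0.0, -0.0]
wrist_force: [0.5, 0.1, 1.2]
opening: 0.0933
clock: 1.15
ee_pos: [0.4132, -0.1677, 0.2185]
orientation: [0.741, 0.671, 0.0, -0.0]
wrist_force: [-0.6, -0.1, -0.0]
opening: 0.0927
clock: 1.65
ee_pos: [0.503, 0.0238, 0.2183]
orientation: [0.538, 0.843, 0.0, -0.0]
wrist_force: [0.3, 0.5, -0.2]
opening: 0.0931
clock: 2.4
ee_pos: [0.5948, 0.2116, 0.1186]
orientation: [0.296, 0.955, -0.0, -0.0]
wrist_force: [0.1, -0.7, 0.6]
opening: 0.093
2.4 [0.5948 0.2116 0.1186] [[-0.825  0.565  0.   ]
 [ 0.565  0.825 -0.001]] [ 0.26  0.28  1.5  -0.    1.36 -0.71]
[   0  174   39  119 2823] (array([ 0.4136, -0.0421,  0.0594]), np.float64(0.00212))
[ 284  197   77   76 3784] (array([0.5934, 0.2158, 0.0294]), np.float64(0.00022))
[ 221  285   41   44 1207] (array([0.6045, 0.1244, 0.02  ]), np.float64(0.00022))
[511 317  28  60 550] (array([0.7916, 0.2864, 0.0453]), np.float64(0.00194))
[102 321  26  57 475] (array([ 0.5787, -0.0107,  0.027 ]), np.float64(0.00468))
```

View pics/w1.png

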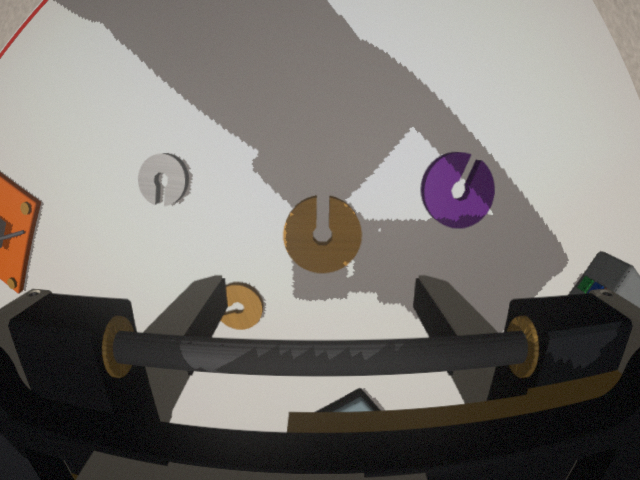

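The wrist view shows the brass weight at (322,234), with its slot straight up the image, so it's aligned with tool x. The fingertips straddle it at (222,285) and (418,285), and the small brass disc is clear of them. Descending and gripping next.

```bash
python3 -m inch '[[-0.003,0.006,-0.15,0,0,0],[-0.006,0.012,-0.3,0,0,0],[-0.006,0.012,-0.4,0,0,0],[-0.006,0.012,-0.44,0,0,0],[-0.006,0.012,-0.46,0,0,0],[-0.006,0.012,-0.46,0,0,0],[-0.006,0.012,-0.46,0,0,0]]'
python3 -m inch '[[0,0,0,0,0,0],[0,0,0,0,0,0],[0,0,0,0,0,0],[0,0,0,0,0,0],[0,0,0,0,0,0],[0,0,0,0,0,0],[0,0,0,0,0,0],[0,0,0,0,0,0]]' 1 30
```

```text
clock: 3.32
ee_pos: [0.5945, 0.215, 0.0051]
orientation: [0.296, 0.955, 0.001, 0.001]
wrist_force: [0.7, 0.5, -0.6]
opening: 0.0927
clock: 4.32
ee_pos: [0.5934, 0.2149, 0.0036]
orientation: [0.296, 0.955, -0.0, -0.0]
wrist_force: [-0.3, -0.6, 0.7]
opening: 0.059
```

```bash
python3 -m inch '[[0,0,0.1,0,0,0],[0,0,0.3,0,0,0],[0,0,0.5,0,0,0],[0,0,0.7,0,0,0],[0,0,0.8,0,0,0],[0,0,0.8,0,0,0]]'
python3 -m inch '[[0.01,-0.1,0,0,0,-0.02],[0.03,-0.3,0,0,0,-0.06],[0.05,-0.5,0,0,0,-0.09],[0.07,-0.7,0,0,0,-0.106],[0.07,-0.884,0,0,0,-0.106]]'
python3 -m inch '[[0.02,-0.2,0,0,0,-0.03],[0.03,-0.4,0,0,0,-0.06],[0.05,-0.6,0,0,0,-0.09],[0.06,-0.8,0,0,0,-0.106],[0.07,-0.884,0,0,0,-0.106],[0.07,-0.884,-0.2,0,0,-0.106],[0.07,-0.884,-0.39,0,0,-0.106],[0.07,-0.884,-0.39,0,0,-0.106],[0.07,-0.884,-0.39,0,0,-0.106],[0.07,-0.884,-0.39,0,0,-0.106]]'
python3 - <<'E'
from h import *
s,c=snap("wrist","w2");print(s["clock"],np.round(s["ee_pos"],4),R.from_quat(s["orientation"]).as_matrix().round(4).T,np.round(s["qpos"],2),np.round(s["wrist_force"],1),s["opening"])
snap("top","top2");snap("side","side2")
E
```

```text
clock: 5.08
ee_pos: [0.5949, 0.2152, 0.2062]
orientation: [0.296, 0.955, 0.001, 0.002]
wrist_force: [0.0, -0.2, -2.9]
opening: 0.059
clock: 5.7
ee_pos: [0.6097, -0.0078, 0.2004]
orientation: [0.451, 0.893, -0.001, -0.002]
wrist_force: [1.0, -1.4, -1.8]
opening: 0.0589
clock: 6.95
ee_pos: [0.6303, -0.2276, 0.1094]
orientation: [0.592, 0.806, 0.001, 0.002]
wrist_force: [-0.1, -0.5, -2.0]
opening: 0.059
6.95 [ 0.6303 -0.2276  0.1094] [[-0.2994  0.9541 -0.0031]
 [ 0.9541  0.2994  0.0035]
 [ 0.0043 -0.0019 -1.    ]] [-0.42  0.38  1.4   0.    1.36 -0.73] [-0.1 -0.5 -2. ] 0.05897404460742671
```

View pics/w2.png

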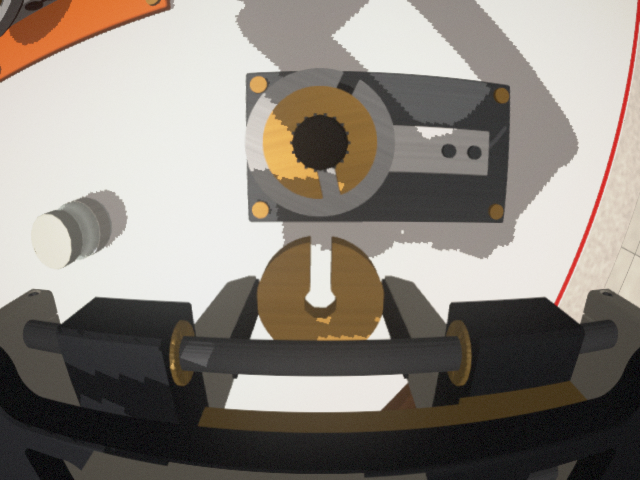

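The wrist view shows the held weight with its slot mouth at (310–331,240) and the knob at (320,142), directly in line. The upper slot points down at (328,185) and the lower slot points up at (349,82). I'll quantify the lateral error and the angles.

```bash
cat > meas.py <<'E'
from h import *
import sys
s,c=load(sys.argv[1]);H=hsv(c);p0=np.array(s["ee_pos"]);M=R.from_quat(s["orientation"]).as_matrix()
def tf(P): return (np.atleast_2d(P)-p0)@M*1000   # tool frame mm
V=H[:,:,2].copy()
kb=(V<45).astype(np.uint8);n,l,st,ce=cv2.connectedComponentsWithStats(kb)
ku=proj(c,[[.607,-.158,.133]],s)[0];
i=min([j for j in range(1,n) if 800<st[j,4]<8000],key=lambda j:np.hypot(*(ce[j]-ku)))
k,_=cv2.findContours((l==i).astype(np.uint8),0,1);P=onz(c,k[0][:,0],.133,s)
f,e=circ(P,.011);print("knob px",ce[i].round(1),"world",f,e,"tool",tf([*f[:2],.133]).round(2)[0,:2])
m=cv2.inRange(H,(10,110,40),(28,255,255))
zt=p0[2]+.0084
n,l,st,ce=cv2.connectedComponentsWithStats(cv2.inRange(H,(10,110,40),(28,255,255)))
for i in range(1,n):
    if st[i,4]>1500:
        k,_=cv2.findContours((l==i).astype(np.uint8),0,1);k=max(k,key=len);h=cv2.convexHull(k)[:,0]
        for z in(.08,zt):
            f,e=circ(onz(c,h,z,s)); print(st[i],"z",round(z,3),f,e,"tool",tf([*f[:2],z]).round(2)[0,:2])
# slot edges of held weight: tool-frame scan of rows at x=17..27mm
for x in range(14,30,3):
    y=np.arange(-12,12,.1);Q=np.c_[y*0+x,y,y*0-8.4]/1000@M.T+p0
    q=proj(c,Q,s).astype(np.float32);v=cv2.remap(c["pixels"][:,:,0].astype(np.float32)-c["pixels"][:,:,2],q[:,:1],q[:,1:],1)[:,0]
    w=(v>20);g=y[~w];print("slot x",x,"y",g.min().round(1) if len(g) else None,g.max().round(1) if len(g) else None)
E
python3 meas.py w2
python3 - <<'E'
from h import *
s,c=load("w2");H=hsv(c)
S=onz(c,[[258,84],[502,95],[260,210],[496,212]],.011,s)[:,:2]
d=S[1]+S[3]-S[0]-S[2];print(S.round(4),"yaw",np.degrees(np.arctan2(d[1],d[0])),S.mean(0)-.045*d/np.linalg.norm(d))
A=np.array([.607,-.158])
t=np.radians(np.arange(0,360,1))
for r,z in((.026,.08),(.037,.068),(.040,.068)):
    q=proj(c,np.c_[A[0]+r*np.cos(t),A[1]+r*np.sin(t),t*0+z],s).round().astype(int)
    x=H[q[:,1],q[:,0]];print(r,[int(np.degrees(a)) for a,b in zip(t,x) if (b[1]<100 if z>.07 else b[2]<60)])
E
```

```text
knob px [329.6 142.4] world [ 0.6158 -0.1562  0.011 ] 0.00227 tool [72.44  7.63]
[   0    0  167   80 5754] z 0.08 [ 0.455  -0.1654  0.0749] 0.00524 tool [ 111.96 -148.73]
[   0    0  167   80 5754] z 0.118 [ 0.4844 -0.1636  0.0602] 0.00423 tool [ 104.76 -120.01]
[ 263   86  114  113 7089] z 0.08 [ 0.6082 -0.1576  0.0297] 8e-05 tool [73.54 -0.23]
[ 263   86  114  113 7089] z 0.118 [ 0.6081 -0.1576  0.0239] 7e-05 tool [73.45 -0.19]
[ 257  237  127  104 9078] z 0.08 [ 0.6352 -0.2422  0.037 ] 0.00092 tool [-15.26   0.2 ]
[ 257  237  127  104 9078] z 0.118 [ 0.6298 -0.2257  0.0298] 0.00074 tool [1.98 0.13]
[ 198  381  389   52 7343] z 0.08 [-1.6971  7.6077  8.2936] 0.00523 tool [8172.8  125.2]
[ 198  381  389   52 7343] z 0.118 [-1.1491  5.7715  6.3398] 0.00422 tool [6256.65   98.43]
slot x 14 y -4.4 4.4
slot x 17 y -4.4 4.4
slot x 20 y -4.2 4.4
slot x 23 y -4.1 4.6
slot x 26 y -4.1 4.6
slot x 29 y -4.0 4.5
[[ 0.5544 -0.1303]
 [ 0.7277 -0.0759]
 [ 0.5817 -0.2172]
 [ 0.7547 -0.163 ]] yaw 17.42362266121749 [ 0.61168381 -0.160086  ]
0.026 [292, 293, 294, 295, 296, 297, 298, 299, 300, 301, 302, 303, 304, 305, 306, 307, 308, 309, 310, 311, 312]
0.037 [78, 79]
0.04 [84, 85]
```

```bash
cat > knob.py <<'E'
from h import *
import sys
s,c=load(sys.argv[1]);H=hsv(c);p0=np.array(s["ee_pos"]);M=R.from_quat(s["orientation"]).as_matrix()
# radial edge search from guess, knob top rim z=.133
A=np.array([.607,-.158])
g=cv2.GaussianBlur(c["pixels"][:,:,0].astype(np.float32),(0,0),.7)
for it in range(3):
    t=np.radians(np.arange(0,360,3));r=np.arange(.008,.0145,.0001);E=[]
    for a in t:
        q=proj(c,np.c_[A[0]+r*np.cos(a),A[1]+r*np.sin(a),r*0+.133],s).astype(np.float32)
        v=cv2.remap(g,q[:,:1],q[:,1:],1)[:,0];d=np.diff(v);j=d.argmax()
        if v[-1]-v[0]>40:E.append([A[0]+r[j]*np.cos(a),A[1]+r[j]*np.sin(a)])
    f,e=circ(np.array(E));A=f[:2]
print("knob",f,e,len(E),"tool",((np.r_[A,.133]-p0)@M*1000).round(2)[:2])
E
python3 knob.py w2; python3 - <<'E'
from h import *
s,c=load("w2");print(c["pixels"][142,280:360:3].tolist())
E
```

```text
knob [ 0.6081 -0.1577  0.0107] 0.0003 120 tool [73.31 -0.17]
[[230, 178, 94], [227, 175, 91], [227, 174, 91], [211, 159, 89], [62, 54, 49], [51, 45, 38], [48, 42, 36], [53, 47, 40], [49, 43, 36], [47, 42, 37], [42, 37, 28], [49, 45, 39], [45, 38, 33], [45, 42, 35], [41, 36, 29], [45, 39, 35], [44, 37, 33], [38, 34, 29], [40, 37, 30], [44, 40, 35], [41, 35, 33], [40, 33, 30], [37, 30, 26], [71, 64, 56], [142, 106, 55], [144, 109, 57], [145, 108, 55]]
```

```bash
python3 -m inch '[[0,0,-0.006,0,0,0.005],[0,0,-0.006,0,0,0.005],[0,0,-0.006,0,0,0.005],[0,0,-0.006,0,0,0.005],[0,0,-0.006,0,0,0.005],[0,0,-0.006,0,0,0.005]]'
python3 - <<'E'
from h import *
s,c=snap("wrist","w3");print(s["clock"],np.round(s["ee_pos"],4),R.from_quat(s["orientation"]).as_matrix().round(4).T)
E
python3 meas.py w3 | grep -E "slot|257|258|256"; python3 knob.py w3
```

```text
clock: 7.85
ee_pos: [0.6284, -0.2272, 0.1046]
orientation: [0.586, 0.81, -0.0, -0.0]
wrist_force: [0.1, 0.6, -2.8]
opening: 0.0589
7.85 [ 0.6284 -0.2272  0.1046] [[-0.3138  0.9495 -0.    ]
 [ 0.9495  0.3138 -0.    ]
 [-0.     -0.     -1.    ]]
[ 257  237  127  104 9119] z 0.08 [ 0.6328 -0.2395  0.036 ] 0.00088 tool [-13.07   0.27]
[ 257  237  127  104 9119] z 0.113 [ 0.628  -0.2253  0.0298] 0.00073 tool [1.92 0.17]
slot x 14 y -4.4 4.5
slot x 17 y -4.4 4.5
slot x 20 y -4.2 4.5
slot x 23 y -4.1 4.6
slot x 26 y -4.0 4.4
slot x 29 y -3.8 4.6
knob [ 0.6081 -0.1577  0.0106] 0.0003 120 tool [72.35  2.49]
```

```bash
python3 -m inch '[[-0.009,0.035,0,0,0,0],[-0.018,0.07,0,0,0,0],[-0.027,0.1066,0,0,0,0],[-0.027,0.1066,0,0,0,0],[-0.027,0.1066,0,0,0,0],[-0.027,0.1066,0,0,0,0],[-0.027,0.1066,0,0,0,0],[-0.027,0.1066,0,0,0,0]]'
python3 - <<'E'
from h import *
s,c=snap("wrist","w4");snap("top","top4");snap("side","side4")
print(s["clock"],np.round(s["ee_pos"],4),np.round(s["wrist_force"],2),np.round(s["moment"],3))
a=cv2.resize(c["pixels"][120:340,200:440],None,fx=2.5,fy=2.5)[:,:,::-1];cv2.imwrite("pics/c4.png",a)
E
python3 meas.py w4 | grep -E "slot|z 0.11"; python3 knob.py w4
```

```text
clock: 8.9
ee_pos: [0.6217, -0.2007, 0.1046]
orientation: [0.586, 0.81, -0.0, -0.0]
wrist_force: [-0.5, -0.9, -2.6]
opening: 0.0591
8.9 [ 0.6217 -0.2007  0.1046] [-0.49 -0.87 -2.63] [-0.008 -0.123  0.023]
[   0    0  169  103 7863] z 0.113 [ 0.4775 -0.1477  0.06  ] 0.00508 tool [  95.54 -120.29]
[  257   140   127   201 16276] z 0.113 [ 0.613  -0.1765  0.0453] 0.00342 tool [25.7  -0.66]
[ 198  381  388   52 7182] z 0.113 [-1.1345  5.3053  5.8616] 0.00337 tool [5778.98   59.34]
slot x 14 y -4.4 4.4
slot x 17 y -4.4 4.5
slot x 20 y -4.0 4.4
slot x 23 y -4.0 4.5
slot x 26 y 1.7 4.5
slot x 29 y -1.4 4.7
knob [ 0.6078 -0.1565  0.0111] 0.00044 119 tool [46.32  0.67]
```

View pics/c4.png

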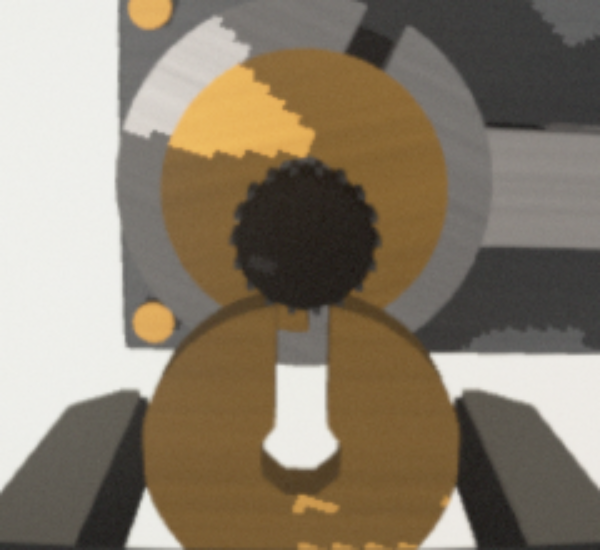

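The crop shows the knob centre at x≈305 and the slot at 277–328, centre 302, so they're aligned within about 0.3 mm. Entering slowly.

```bash
python3 -m inch '[[-0.001,0.005,0,0,0,0],[-0.002,0.01,0,0,0,0],[-0.004,0.015,0,0,0,0],[-0.005,0.02,0,0,0,0],[-0.0065,0.024,0,0,0,0],[-0.0078,0.028,0,0,0,0],[-0.009,0.032,0,0,0,0],[-0.0102,0.036,0,0,0,0],[-0.0115,0.04,0,0,0,0],[-0.0127,0.044,0,0,0,0],[-0.0136,0.048,0,0,0,0],[-0.0136,0.048,0,0,0,0]]'
python3 -c "
from h import *
from plant import bot
s=bot.observe();print(np.round(s['wrist_force'],2),np.round(s['moment'],3))"
```

```text
clock: 10.55
ee_pos: [0.6183, -0.1884, 0.1047]
orientation: [0.586, 0.811, 0.0, 0.0]
wrist_force: [-0.8, 0.4, -2.0]
opening: 0.0592
[-0.76  0.37 -2.01] [-0.013 -0.102  0.029]
```

```bash
python3 -m inch '[[-0.003,0.01,0,0,0,0],[-0.006,0.02,0,0,0,0],[-0.01,0.032,0,0,0,0],[-0.014,0.044,0,0,0,0],[-0.018,0.056,0,0,0,0],[-0.021,0.068,0,0,0,0],[-0.025,0.08,0,0,0,0],[-0.029,0.092,0,0,0,0],[-0.032,0.102,0,0,0,0],[-0.034,0.108,0,0,0,0],[-0.034,0.108,0,0,0,0],[-0.034,0.108,0,0,0,0]]'
python3 - <<'E'
from h import *
s,c=snap("wrist","w5");snap("top","top5")
print(s["clock"],np.round(s["ee_pos"],4),np.round(s["wrist_force"],2),np.round(s["moment"],3))
E
python3 knob.py w5;python3 meas.py w5 | grep -E "slot|z 0.11"
```

```text
clock: 12.05
ee_pos: [0.6098, -0.1616, 0.1046]
orientation: [0.586, 0.811, -0.0, 0.0]
wrist_force: [0.2, -0.9, -3.2]
opening: 0.0589
12.05 [ 0.6098 -0.1616  0.1046] [ 0.19 -0.86 -3.2 ] [ 0.018 -0.115  0.028]
knob [ 0.6073 -0.1549  0.0119] 0.00058 118 tool [ 7.12 -0.32]
[  12    0  131   43 1697] z 0.113 [ 0.4668 -0.1569  0.1078] 0.00309 tool [  49.32 -134.34]
[   0    0  165  146 9611] z 0.113 [ 0.4595 -0.1016  0.0552] 0.00295 tool [ 104.12 -123.92]
[  257   214   128   127 10201] z 0.113 [ 0.6072 -0.1542  0.0324] 0.00188 tool [ 7.82 -0.19]
[ 198  381  389   52 7541] z 0.113 [-2.2294  8.622   9.3135] 0.00324 tool [9230.85   60.99]
slot x 14 y -4.1 4.3
slot x 17 y -4.1 4.4
slot x 20 y -4.0 4.3
slot x 23 y None None
slot x 26 y None None
slot x 29 y None None
```

```bash
cat > f.py <<'E'
from h import *
from plant import bot
s=bot.observe();F=np.array(s['wrist_force']);p=np.array(s['ee_pos']);print(round(s['clock'],2),"u",round((-.2994*p[0]+.9541*p[1])*1000,2),"w",round((.9541*p[0]+.2994*p[1])*1000,2),"z",round(p[2]*1000,2),"Fu",round(-.2994*F[0]+.9541*F[1],2),"Fw",round(.9541*F[0]+.2994*F[1],2),"Fz",F[2].round(2),"M",np.round(s['moment'],3))
E
python3 -m inch '[[-0.0005,0.0015,0,0,0,0],[-0.001,0.003,0,0,0,0],[-0.0015,0.0046,0,0,0,0],[-0.0015,0.0046,0,0,0,0]]' >/dev/null;python3 f.py
python3 -m inch '[[-0.0003,0.001,0,0,0,0],[-0.0006,0.002,0,0,0,0],[-0.0009,0.003,0,0,0,0],[-0.0009,0.003,0,0,0,0]]'>/dev/null;python3 f.py
```

```text
12.65 u -335.41 w 533.46 z 104.65 Fu 0.19 Fw -0.39 Fz -3.33 M [-0.047 -0.086  0.037]
13.15 u -334.65 w 533.45 z 104.62 Fu 0.1 Fw -0.17 Fz -2.14 M [ 0.004 -0.139  0.042]
```

```bash

for i in 1; do python3 -m inch '[[-0.0003,0.001,0,0,0,0],[-0.0006,0.002,0,0,0,0],[-0.0006,0.002,0,0,0,0]]'>/dev/null;python3 f.py
python3 -m inch '[[-0.0003,0.001,0,0,0,0],[-0.0006,0.002,0,0,0,0],[-0.0006,0.002,0,0,0,0]]'>/dev/null;python3 f.py
python3 -m inch '[[-0.0003,0.001,0,0,0,0],[-0.0006,0.002,0,0,0,0],[-0.0006,0.002,0,0,0,0]]'>/dev/null;python3 f.py; done
```

```text
13.53 u -334.15 w 533.48 z 104.66 Fu 0.58 Fw 0.34 Fz -2.45 M [ 0.043 -0.08   0.007]
13.9 u -333.59 w 533.48 z 104.64 Fu 0.08 Fw -1.04 Fz -3.07 M [-0.043 -0.161  0.006]
14.28 u -333.07 w 533.47 z 104.63 Fu 0.58 Fw -0.58 Fz -3.09 M [-0.071 -0.122  0.006]
```

```bash

python3 -m inch '[[-0.0003,0.001,0,0,0,0],[-0.0006,0.002,0,0,0,0],[-0.0006,0.002,0,0,0,0]]'>/dev/null;python3 f.py
python3 -m inch '[[-0.0003,0.001,0,0,0,0],[-0.0006,0.002,0,0,0,0],[-0.0006,0.002,0,0,0,0]]'>/dev/null;python3 f.py
python3 -m inch '[[-0.0003,0.001,0,0,0,0],[-0.0006,0.002,0,0,0,0],[-0.0006,0.002,0,0,0,0]]'>/dev/null;python3 f.py
```

```text
14.65 u -332.55 w 533.5 z 104.65 Fu 0.66 Fw -0.34 Fz -3.51 M [-0.003 -0.146 -0.02 ]
15.03 u -332.03 w 533.5 z 104.65 Fu 0.46 Fw 0.63 Fz -3.52 M [-0.052 -0.06  -0.013]
15.4 u -331.62 w 533.51 z 104.67 Fu -0.33 Fw 0.37 Fz -2.42 M [-0.132 -0.144 -0.053]
```

```bash

python3 -m inch '[[-0.0003,0.001,0,0,0,0],[-0.0003,0.001,0,0,0,0],[-0.0003,0.001,0,0,0,0]]'>/dev/null;python3 f.py
python3 -m inch '[[-0.0003,0.001,0,0,0,0],[-0.0003,0.001,0,0,0,0],[-0.0003,0.001,0,0,0,0]]'>/dev/null;python3 f.py
python3 -m inch '[[-0.0003,0.001,0,0,0,0],[-0.0003,0.001,0,0,0,0],[-0.0003,0.001,0,0,0,0]]'>/dev/null;python3 f.py
```

```text
15.78 u -331.38 w 533.5 z 104.65 Fu -1.59 Fw -0.82 Fz -3.29 M [-0.213 -0.184  0.048]
16.15 u -331.12 w 533.51 z 104.68 Fu -2.05 Fw -0.03 Fz -3.21 M [-0.374 -0.199  0.007]
16.52 u -330.85 w 533.53 z 104.68 Fu -2.63 Fw -0.04 Fz -2.95 M [-0.442 -0.251  0.061]
```

Contact starts at u≈-331.6 (about 2.6 N pushed), so the bore is around the stem. I'll back off to centre and turn the slot to about 192° in the air.

```bash

python3 -m inch '[[0.0004,-0.004,0,0,0,0],[0.0008,-0.0079,0,0,0,0],[0.0008,-0.0079,0,0,0,0],[0.0008,-0.0079,0,0,0,0]]'>/dev/null;python3 f.py
python3 -m inch '[[0,0,0,0,0,0.02],[0,0,0,0,0,0.05],[0,0,0,0,0,0.08],[0,0,0,0,0,0.11],[0,0,0,0,0,0.14],[0,0,0,0,0,0.17],[0,0,0,0,0,0.2],[0,0,0,0,0,0.22],[0,0,0,0,0,0.235],[0,0,0,0,0,0.235],[0,0,0,0,0,0.235]]';python3 f.py
```

```text
17.02 u -332.5 w 533.1 z 104.56 Fu -0.0 Fw 0.32 Fz -2.06 M [-0.058 -0.16   0.005]
clock: 18.4
ee_pos: [0.6083, -0.1578, 0.1046]
orientation: [0.254, 0.967, 0.0, -0.0]
wrist_force: [-0.1, 0.3, -1.9]
opening: 0.059
18.4 u -332.64 w 533.1 z 104.63 Fu 0.35 Fw -0.04 Fz -1.87 M [ 0.041 -0.096  0.054]
```

```bash

python3 -m inch '[[0,0,0,0,0,0.02],[0,0,0,0,0,0.05],[0,0,0,0,0,0.08],[0,0,0,0,0,0.11],[0,0,0,0,0,0.14],[0,0,0,0,0,0.17],[0,0,0,0,0,0.2],[0,0,0,0,0,0.22],[0,0,0,0,0,0.235],[0,0,0,0,0,0.235],[0,0,0,0,0,0.235]]';python3 f.py
python3 - <<'E'
from h import *
s,c=snap("wrist","w6");snap("top","top6");snap("side","side6")
M=R.from_quat(s["orientation"]).as_matrix();print(np.degrees(np.arctan2(M[1,0],M[0,0])),np.round(s["qpos"],2))
E
python3 knob.py w6
python3 -c "
import cv2;a=cv2.imread('pics/w6.png')[130:350,200:440];b=cv2.imread('pics/side6.png')[150:260,260:400]
import numpy as np
o=np.zeros((480,800,3),np.uint8);o[:396,:432]=cv2.resize(a,(432,396));o[:286,436:800]=cv2.resize(b,(364,286));cv2.imwrite('pics/c6.png',o)"
```

```text
clock: 19.77
ee_pos: [0.6082, -0.1579, 0.1046]
orientation: [-0.112, 0.994, -0.0, -0.0]
wrist_force: [-0.5, -1.5, -2.4]
opening: 0.059
19.77 u -332.77 w 533.02 z 104.62 Fu -1.24 Fw -0.96 Fz -2.44 M [-0.116 -0.022 -0.03 ]
-167.19070498304865 [-0.34  0.28  1.53 -0.    1.33 -2.13]
knob [ 0.6045 -0.1583  0.0117] 0.00066 93 tool [3.72 0.45]
```

View pics/c6.png

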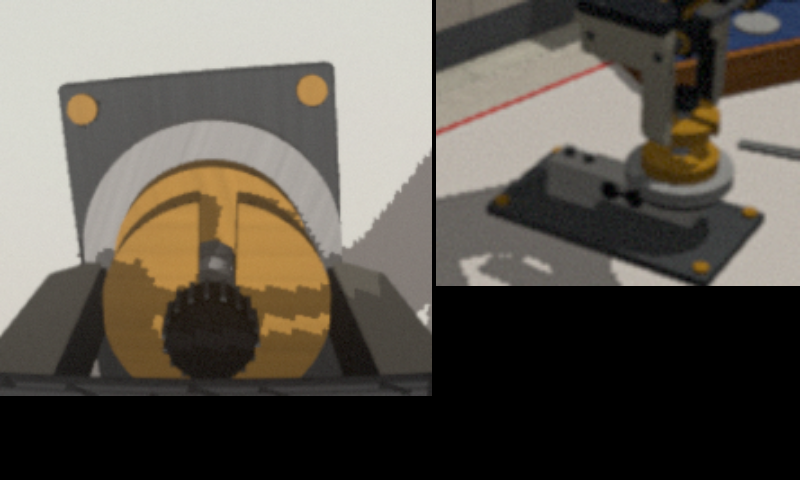

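The crop shows the weight around the stem below the knob. Its slot now points up the image, at about 192° in the world, and the stem lies mid-slot at (217,262). Lowering in stages.

```bash

python3 -m inch '[[0,0,-0.006,0,0,0],[0,0,-0.012,0,0,0],[0,0,-0.018,0,0,0],[0,0,-0.024,0,0,0],[0,0,-0.028,0,0,0],[0,0,-0.032,0,0,0],[0,0,-0.036,0,0,0],[0,0,-0.036,0,0,0]]' >/dev/null;python3 f.py
python3 -m inch '[[0,0,-0.004,0,0,0],[0,0,-0.008,0,0,0],[0,0,-0.012,0,0,0],[0,0,-0.012,0,0,0]]' >/dev/null;python3 f.py
```

```text
20.93 u -332.7 w 533.05 z 95.5 Fu -0.91 Fw -0.62 Fz -2.87 M [-0.264 -0.071 -0.059]
21.43 u -332.69 w 533.02 z 92.48 Fu -0.99 Fw -0.74 Fz -1.87 M [-0.309 -0.023 -0.081]
```

```bash

python3 -m inch '[[-0.0003,-0.0018,0,0,0,0],[-0.0003,-0.0018,0,0,0,0],[-0.0003,-0.0018,0,0,0,0]]' >/dev/null;python3 f.py
python3 -m inch '[[0,0,-0.005,0,0,0],[0,0,-0.01,0,0,0],[0,0,-0.015,0,0,0],[0,0,-0.02,0,0,0],[0,0,-0.023,0,0,0],[0,0,-0.023,0,0,0],[0,0,-0.023,0,0,0]]' >/dev/null;python3 f.py
```

```text
21.8 u -332.95 w 532.89 z 92.5 Fu -0.38 Fw -0.85 Fz -2.83 M [-0.123 -0.066  0.032]
22.68 u -333.01 w 532.84 z 86.77 Fu -0.09 Fw -0.07 Fz -3.31 M [-0.108 -0.096 -0.019]
```

```bash

python3 -m inch '[[0,0,-0.002,0,0,0],[0,0,-0.004,0,0,0],[0,0,-0.006,0,0,0],[0,0,-0.008,0,0,0],[0,0,-0.008,0,0,0]]' >/dev/null;python3 f.py
python3 -m inch '[[0,0,-0.001,0,0,0],[0,0,-0.002,0,0,0],[0,0,-0.002,0,0,0]]' >/dev/null;python3 f.py
python3 -m inch '[[0,0,-0.001,0,0,0],[0,0,-0.002,0,0,0],[0,0,-0.002,0,0,0]]' >/dev/null;python3 f.py
python3 -m inch '[[0,0,-0.001,0,0,0],[0,0,-0.001,0,0,0],[0,0,-0.001,0,0,0]]' >/dev/null;python3 f.py
```

```text
23.3 u -333.11 w 532.9 z 84.85 Fu -1.13 Fw -1.33 Fz -2.81 M [-0.075 -0.094  0.003]
23.68 u -333.11 w 532.89 z 84.38 Fu -1.53 Fw 0.19 Fz -2.26 M [-0.182 -0.031 -0.021]
24.05 u -333.07 w 532.91 z 83.84 Fu -0.83 Fw -0.58 Fz -2.29 M [-0.149 -0.116 -0.002]
24.43 u -333.09 w 532.89 z 83.61 Fu -1.45 Fw -1.05 Fz -2.25 M [-0.197 -0.052  0.02 ]
```

```bash
for i in 1; do
python3 -m inch '[[0,-0.0005,-0.001,0,0,0],[0,-0.0005,-0.001,0,0,0],[0,-0.0005,-0.001,0,0,0]]' >/dev/null;python3 f.py
python3 -m inch '[[0,0,-0.001,0,0,0],[0,0,-0.001,0,0,0],[0,0,-0.001,0,0,0]]' >/dev/null;python3 f.py
python3 -m inch '[[0,0,-0.001,0,0,0],[0,0,-0.001,0,0,0],[0,0,-0.001,0,0,0]]' >/dev/null;python3 f.py
done
```

```text
24.8 u -333.27 w 532.94 z 83.51 Fu -0.79 Fw -0.99 Fz -1.39 M [-0.16  -0.02   0.007]
25.18 u -333.35 w 533.0 z 83.42 Fu -0.28 Fw -1.44 Fz 1.42 M [-0.131  0.065  0.008]
25.55 u -333.38 w 533.15 z 83.37 Fu -0.41 Fw -2.46 Fz 5.58 M [-0.016  0.207  0.036]
```

```bash

python3 -m inch '[[0,0,-0.0004,0,0,0],[0,0,-0.0004,0,0,0],[0,0,-0.0004,0,0,0]]' >/dev/null;python3 f.py
python3 -m inch '[[0,0,0,0,0,0],[0,0,0,0,0,0],[0,0,0,0,0,0],[0,0,0,0,0,0]]' >/dev/null;python3 f.py
```

```text
25.93 u -333.4 w 533.17 z 83.34 Fu -0.11 Fw -2.19 Fz 5.52 M [0.045 0.193 0.024]
26.43 u -333.4 w 533.16 z 83.34 Fu 0.29 Fw -2.27 Fz 5.5 M [-0.015  0.246 -0.002]
```

```bash

python3 -m inch '[[0,0,-0.0005,0,0,0],[0,0,-0.0005,0,0,0],[0,0,-0.0005,0,0,0]]' >/dev/null;python3 f.py
python3 -m inch '[[0,0,0,0,0,0],[0,0,0,0,0,0],[0,0,0,0,0,0]]' >/dev/null;python3 f.py
```

```text
26.8 u -333.38 w 533.21 z 83.33 Fu 0.21 Fw -1.42 Fz 7.25 M [0.014 0.286 0.061]
27.18 u -333.39 w 533.21 z 83.34 Fu -0.01 Fw -1.35 Fz 7.07 M [0.008 0.265 0.005]
```

```bash

python3 -m inch '[[0,0,0.0007,0,0,0],[0,0,0.0014,0,0,0],[0,0,0.0014,0,0,0]]' >/dev/null;python3 f.py
python3 -m inch '[[0,0,0,0,0,0],[0,0,0,0,0,0],[0,0,0,0,0,0],[0,0,0,0,0,0],[0,0,0,0,0,0]]' -0.6;python3 f.py
python3 -m inch '[[0,0,0.02,0,0,0],[0,0,0.06,0,0,0],[0,0,0.14,0,0,0],[0,0,0.26,0,0,0],[0,0,0.4,0,0,0],[0,0,0.5,0,0,0],[0,0,0.56,0,0,0],[0,0,0.56,0,0,0],[0,0,0.56,0,0,0]]';python3 f.py
python3 - <<'E'
from h import *
s,c=snap("wrist","w7");s2,d=snap("side","side7");snap("top","top7")
o=np.zeros((480,800,3),np.uint8);a=c["pixels"][180:400,210:430,::-1];b=d["pixels"][165:265,270:395,::-1]
o[:440,:440]=cv2.resize(a,(440,440));o[:288,440:]=cv2.resize(b,(360,288));cv2.imwrite("pics/c7.png",o)
E
```

```text
27.55 u -333.36 w 533.09 z 83.33 Fu -0.42 Fw -1.02 Fz 5.5 M [-0.001  0.148  0.009]
clock: 28.18
ee_pos: [0.6082, -0.1584, 0.0829]
orientation: [-0.112, 0.994, 0.0, -0.0]
wrist_force: [-0.5, -0.6, -1.3]
opening: 0.0743
28.18 u -333.21 w 532.84 z 82.93 Fu -0.45 Fw -0.69 Fz -1.26 M [ 0.138 -0.163 -0.057]
clock: 29.3
ee_pos: [0.6077, -0.1582, 0.2218]
orientation: [-0.112, 0.994, 0.0, -0.001]
wrist_force: [0.1, 0.8, -1.0]
opening: 0.0743
29.3 u -332.89 w 532.4 z 221.82 Fu 0.69 Fw 0.35 Fz -0.96 M [ 0.109 -0.154  0.042]
```

View pics/c7.png

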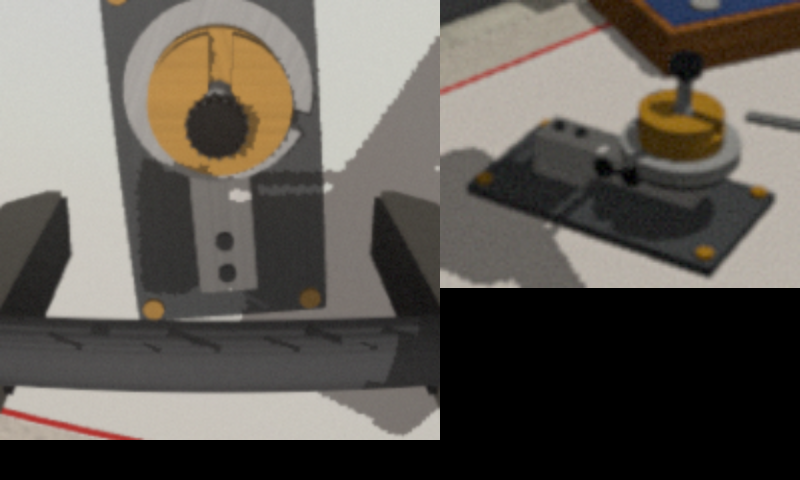

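The crop shows the weight seated on the stack with its slot up at (220,60) in the wrist view, the lower slot still at (297,122), and nothing touching. Final numeric checks next.

```bash
python3 - <<'E'
from h import *
s,c=load("w7");H=hsv(c);A=np.array([.608,-.1577]);t=np.radians(np.arange(0,360,1))
for r,z in((.020,.092),(.025,.092),(.037,.068),(.04,.068)):
    q=proj(c,np.c_[A[0]+r*np.cos(t),A[1]+r*np.sin(t),t*0+z],s).round().astype(int)
    x=H[q[:,1],q[:,0],2].astype(int);d=np.median(x);print(r,[int(np.degrees(a)) for a,b in zip(t,x) if b<.6*d])
m=cv2.inRange(H,(10,110,40),(28,255,255));n,l,st,ce=cv2.connectedComponentsWithStats(m)
i=max([j for j in range(1,n) if 1000<st[j,4]<9000],key=lambda j:-np.hypot(*(ce[j]-proj(c,[[*A,.092]],s)[0])))
k,_=cv2.findContours((l==i).astype(np.uint8),0,1);h=cv2.convexHull(max(k,key=len))[:,0];print(st[i],circ(onz(c,h,.092,s)))
a=load("top0")[1]["pixels"].astype(int);b=load("top7")[1]["pixels"].astype(int)
for n,(u,v,w) in dict(small=(241,279,14),purple=(146,203,18),smallbrass=(252,216,13),box=(253,130,22),tweez=(490,217,30),jar=(465,310,16)).items():
    g=lambda p:cv2.cvtColor(p[v-w:v+w,u-w:u+w].astype(np.uint8),cv2.COLOR_RGB2GRAY).astype(np.float32)
    print(n,np.round(cv2.phaseCorrelate(g(a),g(b)),2) if 0 else np.abs(a-b)[v-w:v+w,u-w:u+w].mean().round(1))
q=load("side7")[1]; print("side: expected top rim px",proj(q,[[*A,.092],[*A,.08],[*A,.133]]).round(1))
E
python3 -c "
import cv2,numpy as np
a=cv2.imread('pics/side7.png')[175:235,325:385];b=cv2.imread('pics/top7.png')[120:330,340:520]
o=np.zeros((480,800,3),np.uint8);o[:400,:400]=cv2.resize(a,(400,400));o[:466,402:800]=cv2.resize(b,(398,466));cv2.imwrite('pics/c8.png',o)"
```

```text
0.02 [0, 1, 2, 3, 4, 5, 6, 7, 8, 9, 10, 11, 12, 13, 14, 14, 16, 17, 18, 19, 20, 21, 22, 23, 24, 25, 26, 27, 28, 29, 29, 31, 32, 33, 34, 35, 36, 37, 38, 39, 40, 41, 42, 43, 44, 45, 46, 47, 48, 49, 50, 51, 341, 342, 343, 344, 345, 346, 347, 348, 349, 350, 351, 352, 353, 354, 355, 356, 357, 358, 359]
0.025 []
0.037 [76, 77, 78, 79, 80, 81, 82, 83, 84, 85, 86, 87, 88, 89]
0.04 [0, 1, 7, 8, 9, 77, 78, 79, 80, 81, 82, 83, 84, 85, 86, 87, 88, 89, 344, 346, 347, 349, 350, 351, 356, 357]
[ 284  193   73   75 3382] (array([ 0.6075, -0.1571,  0.0305]), np.float64(0.0006))
small 27.1
purple 19.9
smallbrass 21.9
box 21.5
tweez 52.1
jar 29.6
side: expected top rim px [[354.5 203.5]
 [354.2 208.7]
 [355.8 185. ]]
```

View pics/c8.png

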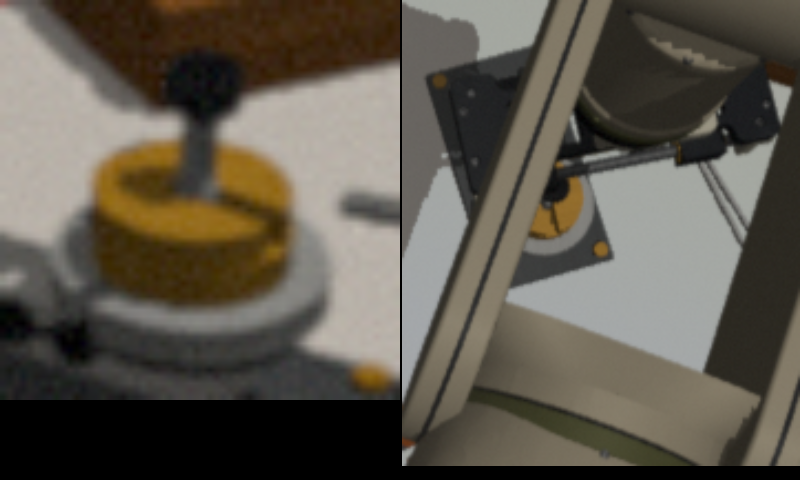

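The weight sits flush on the stack, with its slot mouth at (265,205) in the side crop and the tweezers in place. The lower slot is unchanged at about 82°. Handing in.

```bash
python3 -c "
from plant import bot
print(bot.hand_in())"
```

```text
the job is handed in; nothing more can be done
None
```

The third weight, the 60 mm brass one, is on the stand's stem, resting on the two weights already there, and the job is handed in. I slid it onto the neck from the stand's -y side and found the stem by touch with about 2.6 N. I then turned it above the stack and lowered it in small steps. It was pressed home with about 7 N at the wrist (about 9.6 N on the stack including its own weight), eased to about 5.5 N, then released. It took about 30 s of robot time.

**Checks that passed:**
- **Seating:** the side view shows the weight flush on the stack. Its fitted centre is within about 1 mm of the stem axis.
- **Slot direction:** its slot points at about 192°, by the gripper's angle and the pictures. The lower slot is at 82°, the same as before. The upper slot was at about 302° before placing, so the new slot is about 110° from each.
- **Forces:** the readings at the end of each move stayed well below 15 N; I took none in between.

**Checks that failed or disagreed:**
- **Slot measured by brightness:** the final attempt to read the new slot's angle this way gave nothing usable.
- **Upper slot:** it's now covered, so I couldn't re-measure it. The turning moments while pressing were small, but the noisy readings (up to 0.06 N m) can't rule out the roughly 0.025 N m that would turn it.
- **Other things on the bench:** my picture comparison was spoiled by the arm and its shadow. The path was planned to stay clear of them.
- **Cameras:** the top and wrist views differed by 3 mm on where the loose weight lay, so I used only wrist-camera measurements and touch for the fit.

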